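# Draw out the tray and clamp the glued canister

### The arm

A 6-joint arm with a two-finger parallel gripper is mounted at the origin on the work surface. World frame = base frame: x ahead of the robot, y to its left, z up, the work surface at z = 0. Lengths are in m, angles in rad, forces in N, time in s.
With the tool pointing down it reaches from about 0.375 to 0.925 m from the base axis. Payload 5.7 kg.
Tool frame: the origin (TCP) lies at the very end of the fingers, on their centre line; the grasp point (between the pads) lies 19 mm behind it; z points along the fingers, x is the direction in which the jaws open and shut, and the axes are right-handed (so a half turn about z gives the same grasp; the last joint's range is limited). The gripper opens to 85 mm and grips with 20 to 120 N. Pads are 22 mm wide; open, the fingers measure 114 mm over their backs; the gripper's body (76 mm by 85 mm) begins 54 mm behind the grasp point. The pads swing forward as they close: fully open they stand 13 mm farther back than shut.
Start: joints at [-1.455, 0.359, 1.51, -0, 1.272, -0.115], TCP at [0.137, -0.584, 0.231] pointing down, gripper open.
Joint ranges: [-2.97, 2.97], [-1.01, 2.36], [0.21, 2.38], [-0.96, 4.11], [0.2, 2.71], [-2.98, 2.98]. Speed limits (rad/s): [2.39, 2.39, 3.14, 3.14, 3.14, 3.14].

### API

Orientations are given as a rotation vector (axis times angle).
In Python, from station import manip gives the robot as it stands.
- The arm moves only by the shell command python3 -m pendant 'ROWS' [OPENING]. ROWS is a JSON object of lists of equal length, an entry for each row: "delta_pos": the shift along the tool's x, y, z in m, a list of three; "twist": the turn, a rotation vector about the tool's x, y, z in degrees, a list of three. In form: {"delta_pos": [[tx, ty, tz], ...], "twist": [[wx, wy, wz], ...]}. A call has 1 to 12 rows; each row is the pose to reach, as a shift and turn from the pose measured when the call began, along the tool's axes at that moment; what a row does not reach only later rows make up. A row lasts 1/10 s, in which the tool goes at most 50 mm and 8.59 degrees, less where a joint would pass 70% of its speed; a pose out of reach is approached as far as the arm can. A call with a gripper value outside its range is refused whole. OPENING is the closure, from -1 (fully open) to 1 (shut), set as the call begins (- or left out, the last holds). The fingers move at their own pace and stop on an object; the grip force is fixed at half the most. Time passes only in rows, so rows that repeat a pose let the fingers close. It gives the time, the measured TCP pose, the force and the opening at its end, in the units of the state.
- manip.read_state(): the state, without advancing time (a new reading comes with each control period).
- manip.capture(name): name is "scene" or "top" or "wrist"; returns a dict with "image" (420x560x3 uint8, blue, green, red), "depth" (420x560 float32, m along the optical axis (not along the pixel's ray), 0 where there is no reading), "camera_matrix" (3x3 intrinsics, pixels), "pose" (4x4, takes a point from camera to world coordinates); the wrist camera has in their place "mount" (4x4, takes a point from camera to tool coordinates, whose origin is the TCP and whose axes are the tool frame's). Camera axes: x right, y down, z forward; pixel columns grow to the right and rows downward; lengths in m; the calibration is good to about 2 mm. A picture is of the moment at which its call begins: read the wrist's pose just before it.
- manip.finish_job(): hands the job in, once; it reports no verdict.
The state is a dict: "time": time; "joint_positions": joint angles; "qvel": joint speeds; "effort": joint torques, N m; "eef_pos": TCP position; "ee_rot": TCP orientation; "force": force on the tool from outside, world axes, zero at the start; "wrist_torque": the same for the moment, N m; "width": finger opening in m.
Only numpy, scipy, OpenCV 4.12 (cv2) and the standard library are available. Lean on these libraries where they do the work, as an engineer would, in place of code of your own. Each camera call takes 0.05 s, during which the arm holds its last target. There are 200 camera calls.

### The job

The clear canister's side has just been glued: pull its tray straight out to the stop, so that the canister stands between the jaws of the one-hand clamp, then pump the clamp's trigger towards its handle, stroke by stroke, until the sprung pad presses the canister against the fixed jaw. Finish while still holding the trigger squeezed, with the pad's brass plunger pushed in about half-way; pressed much deeper, the canister cracks. Move the pad with the trigger only, do not touch the canister or the clamp's rod and pad, and leave the other kitchenware where it is.

Things in the scene. Friction and masses are not known exactly. Their poses are not given: they have to be found in the camera images.
- stand: Fixed beech stand: base board, open-topped carcass (75 mm high, 124 wide, 130 deep) with the tray, and a clamp across its front. Origin: on the ledge, middle of the carcass's front; x into the carcass (tray comes out to -x), y along the clamp (pad advances to +y), z up. Clamp line at x = -60 mm, 56 mm up; its grey head, 40 mm wide, spans y = -195 to -100 mm, 78 mm high.
- tray (a joint): How far the tray is out, m: 0 home, 0.120 at its stop. It slides with 1.5 N friction and stays where left.
- tray_handle (a point): Middle of the crossbar of the tray's U-shaped steel handle: a round bar 10 mm thick, 54 mm long along stand y, 72 mm above the ledge, 45 mm clear of the tray's front plate (plate 64 mm wide, 86 mm high). It can be pinched from above, fingers before and behind the bar. Moves with the tray.
- canister: Loose clear acrylic canister with white snap lid, 60 x 60 x 80 mm, standing in the tray (tray floor 16 mm above the ledge). Origin at the centre of its underside, axes along its sides, z up. With the tray at its stop it stands on the clamp's centre line, 4 to 12 mm short of the fixed jaw, and slides on the tray when the pad pushes it.
- fixed_jaw: Clamp's fixed jaw: grey bracket 78 mm high on the +y side of the tray with a round rubber-faced pad 30 mm across. Origin on the base board below the clamp line at stand y = 0.
- fixed_jaw_face (a point): Centre of the fixed jaw's rubber face, at stand y = +38 mm, 56 mm above the ledge; the face looks to stand -y.
- rod: Toothed steel rod of the clamp, 10 mm square, along stand y, pushed out of the head to +y by the trigger; origin at its front end. Sticks out behind the head as well. A slipping brake of 5 N keeps it where it is; under a stronger push from the pad's spring it slides back when the trigger is let go.
- pad_face (a point): Centre of the front face of the moving pad (rubber disc 30 mm across), on the end of the brass plunger at the front of the rod; looks to stand +y. It needs to come within 60 mm (the canister's width) of the fixed jaw's face.
- pad (a joint): How far the sprung brass plunger is pushed into the end of the rod, m: 0 free (20 mm of brass show), 0.009 half-way, 0.018 bottomed. Spring of 500 N/m, no preload: half-way is 4.5 N on the canister. More than 0.015 cracks it.
- squeeze (a joint): Trigger travel towards the handle (stand -y), m: 0 out, 0.020 fully squeezed. A spring returns it (2.4 to 3.6 N). A pawl on 10 mm teeth moves the rod 0.8 mm forward per mm; on release it clicks back. A full squeeze and full release wins 10 mm of rod; the start of a squeeze may be idle until the pawl meets a tooth. Loaded, it needs about 11 N.
- trigger: The black upright trigger plate to be squeezed, 28 mm wide (x), 10 mm thick (y), its top 142 mm above the ledge, standing 64 mm out of the head.
- trigger_mid (a point): Point in the middle of the trigger plate's thickness and width, 115 mm above the ledge. Moves with the trigger; at rest at stand (-60, -144) mm.
- handle_mid (a point): Same height (115 mm) in the clamp's fixed black handle, 28 mm wide, 14 mm thick (y), top 142 mm above the ledge, at stand (-60, -178) mm. Handle's back to trigger's front: 46 mm with the trigger out, 26 mm squeezed; over 60 mm is free on both sides. Trigger and handle can be taken together from above, one finger outside each.
- pan: Bystander: dark steel paella pan, 270 mm across, 35 mm high; origin under its centre.
- bowl: Bystander: yellow ceramic bowl, 130 mm across, 60 mm high; origin under its centre.
- jar: Bystander: white ceramic jar with wooden cap, 64 mm across, 90 mm high; origin under its centre.

How it is judged:
On the way, in this order (a step that is already met when the one before it is completed fails the run):
1. the tray is pulled out to its stop (value of joint tray above 0.114 m), for 0.2 s.
2. the pad presses the canister against the fixed jaw (contact force between canister and fixed_jaw above 0.5 N and value of joint pad above 0.002 m), for 0.1 s.
At the end, for the whole second after the job is handed in: Through the last second: tray out at its stop (over 114 of 120 mm); the canister upright and still, pressed against the fixed jaw with over 2 N; the pad's plunger pushed in 5.5 to 13 mm; the trigger still held squeezed by the fingers (over 1.5 N on it, over 2 mm of travel) (value of joint tray above 0.114 m and value of joint pad between 0.0055 and 0.013 m and contact force between canister and fixed_jaw above 2 N and contact force between the fingers and trigger above 1.5 N and value of joint squeeze above 0.002 m and angle between canister's own z axis and vertical below 0.1 rad and linear speed of canister below 0.02 m/s); the arm keeps its last pose, push and grip.
It fails at once if the canister is cracked (plunger pushed in over 15 mm) (value of joint pad above 0.015 m).
It fails at once if the robot touches the rod or its pad (contact force between any of the arm, the fingers and rod above 1 N).
It fails at once if the robot pushes the canister (contact force between any of the fingers, the arm and canister above 2 N).
It fails at once if the pan, bowl or jar is moved (distance of any of pan, bowl, jar from where it was at the start of the episode above 0.03 m).
It also fails if it takes over 67 s, if anything falls off the work surface, if the arm or the gripper's body presses on something with over 40 N, if the wrist force passes 120 N, or if a joint passes its speed limit or range.

## Working session

There is one attempt and no reset: what is moved stays moved. The work goes in short steps, Python scripts to look and compute and a shell command to move; the robot and the scene stay as the last step left them, time stands still between calls to the robot, and variables do not carry over. Pictures are saved under pics/ and viewed, on a budget of 10 in all, crops included, one or two more only if the job needs it, and the job is handed in when it is done.

```bash
mkdir -p pics; ls
cat > h.py <<'E'
import numpy as np,cv2,pickle
from station import manip
def snap(n,f):
    s=manip.read_state(); c=manip.capture(n); c['state']=s
    cv2.imwrite(f'pics/{f}.png',c['image']); pickle.dump(c,open(f'pics/{f}.pkl','wb')); return c
E
python3 - <<'E'
from h import *
a=snap('scene','s1');b=snap('top','t1')
print(manip.read_state())
cv2.imwrite('pics/both.png',cv2.resize(np.vstack([a['image'],b['image']]),None,fx=.714,fy=.714))
print(a['pose'],b['pose'],b['camera_matrix'])
E
```

```text
pics
{'time': 0.1, 'joint_positions': array([-1.45508276e+00,  3.59445304e-01,  1.51134301e+00, -5.52248952e-06,
        1.27253505e+00, -1.15124589e-01]), 'qvel': array([ 1.65770486e-03, -2.13043830e-03, -6.40448654e-04,  2.36196982e-05,
        1.35348096e-03,  8.83783393e-04]), 'effort': array([-4.03214590e-04, -5.28654277e+01, -2.79350406e+01, -2.59981889e-04,
        4.98930167e-03,  2.21212156e-05]), 'eef_pos': array([ 0.13717845, -0.58345464,  0.23052317]), 'ee_rot': array([-2.46153427e+00,  1.95007374e+00,  1.92801502e-03]), 'force': array([ 0.33730297,  0.59730628, -0.1852718 ]), 'wrist_torque': array([-0.05749635, -0.047405  , -0.03972343]), 'width': 0.08541970612754687}
[[-0.87833313  0.29070407 -0.37950239  1.21708834]
 [ 0.47802094  0.52547408 -0.70382738  1.15592147]
 [-0.00518682 -0.79960499 -0.60050392  1.07496163]
 [ 0.          0.          0.          1.        ]] [[-0.0026773  -0.99391803  0.11008991  0.50715901]
 [-0.99999211  0.00298411  0.00262225 -0.00558369]
 [-0.00293483 -0.11008202 -0.99391817  1.06646499]
 [ 0.          0.          0.          1.        ]] [[398.4330274    0.         279.82887939]
 [  0.         398.4330274  208.96130902]
 [  0.           0.           1.        ]]
```

View pics/both.png

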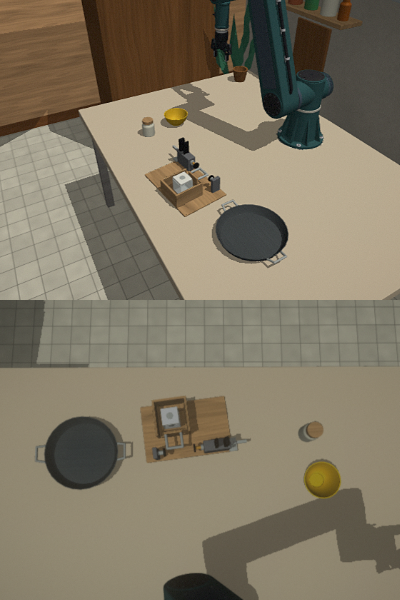

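Run:
```python
from h import *
b=cv2.imread('pics/t1.png');cv2.imwrite('pics/c1.png',cv2.resize(b[125:237,190:355],None,fx=4.8,fy=4.8,interpolation=cv2.INTER_CUBIC))
```

```text
(no output)
```

View pics/c1.png

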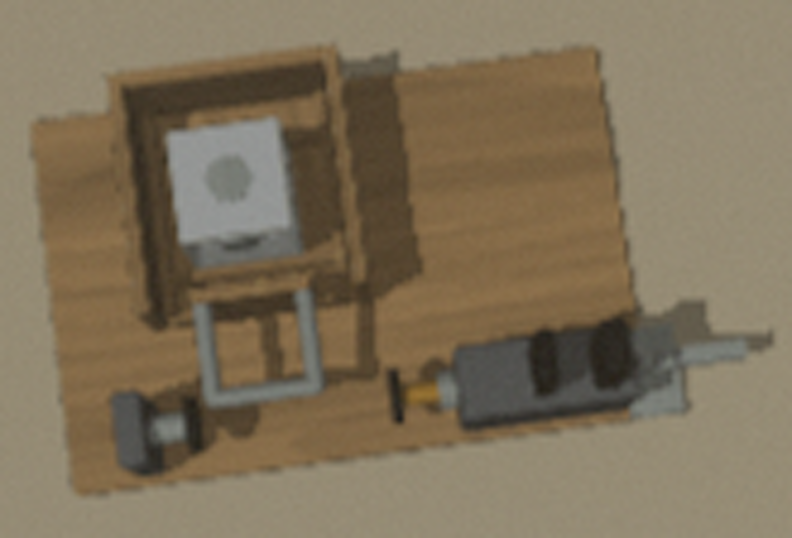

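```bash
cat >> h.py <<'E'
def cloud(c):
    d=c['depth'];K=c['camera_matrix'];v,u=np.mgrid[:d.shape[0],:d.shape[1]]
    P=np.stack([(u-K[0,2])/K[0,0]*d,(v-K[1,2])/K[1,1]*d,d],-1)
    return P@c['pose'][:3,:3].T+c['pose'][:3,3]
E
python3 - <<'E'
from h import *
c=pickle.load(open('pics/t1.pkl','rb'));W=cloud(c)
def at(x,y,r=1):
    u,v=int(round(190+x/4.8)),int(round(125+y/4.8)); return W[v-r:v+r+1,u-r:u+r+1].reshape(-1,3)
for n,x,y in [('ledge',480,250),('ledge2',480,130),('ledgefront',300,430),('table',700,500),('barL',212,397),('barM',266,391),('barR',320,385),('can',230,155),('trig',543,355),('hand',612,345),('head',500,390),('jaw',130,430)]:
    p=at(x,y); print(n,np.round(np.median(p,0),4),np.round(p[:,2].max(),3))
R=W[125:237,190:355].reshape(-1,3)
# board edges corners in crop px with z of ledge
zl=np.median(at(480,250)[:,2])
K=c['camera_matrix'];T=c['pose']
def ray(x,y,z):
    d=T[:3,:3]@np.linalg.inv(K)@[190+x/4.8,125+y/4.8,1]; return T[:3,3]+d*(z-T[2,3])/d[2]
for q in [(32,122),(598,47),(75,493),(637,418)]: print('corner',ray(*q,zl).round(4))
for lo,hi in [(.125,.2),(.065,.095)]:
    m=(R[:,2]-zl>lo)&(R[:,2]-zl<hi); print(lo,m.sum())
    if lo>.1: print(R[m].round(3).tolist())
E
```

```text
ledge [ 0.7108 -0.0304  0.0092] 0.011
ledge2 [ 0.7805 -0.0309  0.007 ] 0.012
ledgefront [0.6086 0.0715 0.0073] 0.014
table [ 0.571  -0.1533 -0.0008] 0.005
barL [0.6193 0.1117 0.0762] 0.08
barM [0.6241 0.0842 0.0774] 0.08
barR [0.633  0.0568 0.0084] 0.077
can [0.7443 0.1002 0.0979] 1.066
trig [ 0.6327 -0.0574  0.1432] 0.144
hand [ 0.6374 -0.0926  0.1424] 0.145
head [ 0.6238 -0.0384  0.0788] 0.081
jaw [0.602  0.1538 0.0765] 0.079
corner [0.7849 0.2226 0.0092]
corner [ 0.8273 -0.0981  0.0092]
corner [0.5747 0.1945 0.0092]
corner [ 0.6155 -0.1171  0.0092]
0.125 119
[[0.652, -0.086, 0.142], [0.652, -0.088, 0.14], [0.651, -0.09, 0.143], [0.652, -0.093, 0.143], [0.651, -0.095, 0.144], [0.65, -0.084, 0.14], [0.649, -0.086, 0.141], [0.649, -0.088, 0.142], [0.649, -0.09, 0.143], [0.649, -0.093, 0.141], [0.649, -0.095, 0.142], [0.647, -0.053, 0.145], [0.647, -0.055, 0.141], [0.647, -0.058, 0.142], [0.647, -0.06, 0.141], [0.648, -0.084, 0.138], [0.646, -0.085, 0.146], [0.647, -0.088, 0.14], [0.647, -0.09, 0.141], [0.647, -0.093, 0.142], [0.647, -0.095, 0.139], [0.645, -0.053, 0.14], [0.645, -0.0
[... 1580 characters left out ...]
.142], [0.631, -0.093, 0.14], [0.63, -0.095, 0.144], [0.63, -0.097, 0.143], [0.631, -0.1, 0.139], [0.628, -0.055, 0.144], [0.628, -0.057, 0.142], [0.628, -0.06, 0.141], [0.628, -0.062, 0.14], [0.629, -0.086, 0.136], [0.628, -0.088, 0.144], [0.628, -0.09, 0.141], [0.628, -0.093, 0.142], [0.628, -0.095, 0.141], [0.628, -0.097, 0.139], [0.626, -0.055, 0.141], [0.626, -0.057, 0.143], [0.626, -0.06, 0.142], [0.626, -0.062, 0.143], [0.626, -0.088, 0.14], [0.625, -0.09, 0.144], [0.626, -0.093, 0.141], [0.626, -0.095, 0.139], [0.624, -0.055, 0.141], [0.624, -0.058, 0.138], [0.624, -0.06, 0.141], [0.624, -0.062, 0.139], [0.621, -0.057, 0.141], [0.621, -0.06, 0.139], [0.622, -0.062, 0.137]]
0.065 1740
```

```bash
cat >> h.py <<'E'
from scipy.spatial.transform import Rotation as Ro
A=np.radians(7.4);O=np.array([.6752,.0927])
def S(x,y,z): return np.r_[O+[np.cos(A)*x-np.sin(A)*y,np.sin(A)*x+np.cos(A)*y],z]
def to(p,yaw=None):
    s=manip.read_state();R=Ro.from_rotvec(s['ee_rot']);d=R.inv().apply(p-s['eef_pos'])
    x=R.as_matrix()[:,0];print('delta',d.round(4),'z',R.as_matrix()[:,2].round(3))
    if yaw is not None:
        y=np.radians(yaw);G=np.array([[np.cos(y),np.sin(y),0],[np.sin(y),-np.cos(y),0],[0,0,-1]]).T
        print('twist',(R.inv()*Ro.from_matrix(G)).as_rotvec(degrees=True).round(2))
E
python3 -c "
from h import *
to(S(-.052,0,.2),7.4)"
```

```text
delta [-0.5403 -0.6267  0.0316] z [-0.     0.002 -1.   ]
twist [-8.000e-02  7.000e-02 -8.417e+01]
```

```bash
python3 -m pendant '{"delta_pos":[[-0.03,-0.035,0],[-0.06,-0.07,0],[-0.09,-0.105,0],[-0.12,-0.14,0],[-0.15,-0.175,0],[-0.18,-0.21,0],[-0.21,-0.245,0],[-0.24,-0.28,0],[-0.27,-0.314,0],[-0.3,-0.349,0],[-0.33,-0.384,0],[-0.36,-0.418,0]],"twist":[[0,0,-7],[0,0,-14],[0,0,-21],[0,0,-28],[0,0,-35],[0,0,-42],[0,0,-49],[0,0,-56],[0,0,-63],[0,0,-70],[0,0,-77],[0,0,-84.2]]}' -0.1; python3 -c "
from h import *
to(S(-.052,0,.2),7.4)"
```

```text
time: 1.3
eef_pos: [0.4624, -0.1356, 0.2311]
ee_rot: [-3.133, -0.211, 0.0]
force: [1.1, -0.7, -0.4]
width: 0.0468
delta [ 0.1895 -0.1979  0.0314] z [-0.     0.002 -1.   ]
twist [-0.1   0.01  0.32]
```

```bash
python3 -m pendant '{"delta_pos":[[0.03,-0.033,0],[0.06,-0.066,0],[0.09,-0.099,0],[0.12,-0.13,0],[0.15,-0.16,0.01],[0.18,-0.19,0.02],[0.1895,-0.1979,0.0314],[0.1895,-0.1979,0.0314],[0.1895,-0.1979,0.0314],[0.1895,-0.1979,0.0314]],"twist":[[0,0,0.3],[0,0,0.3],[0,0,0.3],[0,0,0.3],[0,0,0.3],[0,0,0.3],[0,0,0.3],[0,0,0.3],[0,0,0.3],[0,0,0.3]]}'; python3 -c "
from h import *
to(S(-.052,0,.053),7.4)
w=snap('wrist','w1');print(w['mount'])"
```

```text
time: 2.3
eef_pos: [0.6229, 0.0848, 0.2003]
ee_rot: [-3.134, -0.201, 0.001]
force: [0.3, 0.0, -0.1]
width: 0.0471
delta [ 0.001  -0.0009  0.1473] z [-0.001  0.001 -1.   ]
twist [-0.08  0.04 -0.04]
[[ 9.99998708e-01  5.70318026e-04 -1.50320965e-03  2.50442154e-04]
 [-1.35051258e-04  9.61462198e-01  2.74937126e-01 -7.07032642e-02]
 [ 1.60208085e-03 -2.74936567e-01  9.61461033e-01 -1.42677608e-01]
 [ 0.00000000e+00  0.00000000e+00  0.00000000e+00  1.00000000e+00]]
```

View pics/w1.png

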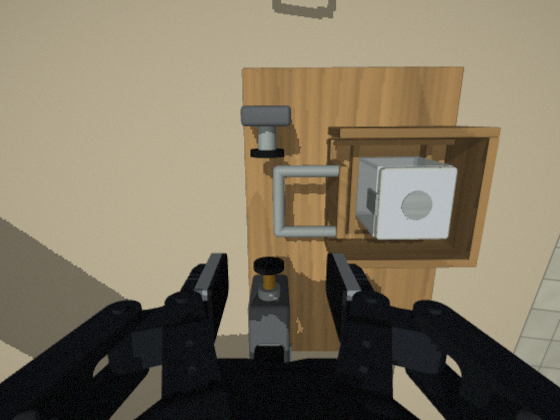

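Wrist view: the handle crossbar runs from about (279,170) to (279,232), aligned with the pads. I'll check its position by ray casting.

```bash
cat >> h.py <<'E'
def wray(c,u,v,z):
    s=c['state'];R=Ro.from_rotvec(s['ee_rot']).as_matrix();M=c['mount']
    o=R@M[:3,3]+s['eef_pos'];d=R@M[:3,:3]@np.linalg.inv(c['camera_matrix'])@[u,v,1]
    p=o+d*(z-o[2])/d[2];q=p[:2]-O
    return (np.array([np.cos(A)*q[0]+np.sin(A)*q[1],-np.sin(A)*q[0]+np.cos(A)*q[1]])*1000).round(1)
E
python3 -c "
from h import *
w=pickle.load(open('pics/w1.pkl','rb'))
for n,u,v,z in [('bartop',279,166,.072),('barmid',279,201,.072),('barbot',279,236,.072),('padface',269,259,.056),('jawface',266,157,.056),('canTopL',374,165,.097),('canTopLb',377,238,.097),('canTopR',447,164,.097),('canTopRb',447,236,.097),('trayfrontL',336,160,.075)]: print(n,wray(w,u,v,z))
"
```

```text
bartop [-51.2  31.7]
barmid [-51.2   1.3]
barbot [-51.2 -31.1]
padface [-60.7 -60.7]
jawface [-62.7  37.4]
canTopL [21.3 35.9]
canTopLb [ 28.6 -23.5]
canTopR [76.9 36.6]
canTopRb [ 85.3 -21.8]
trayfrontL [-4.  37.1]
```

```bash
python3 -m pendant '{"delta_pos":[[0.001,-0.001,0.04],[0.001,-0.001,0.08],[0.001,-0.001,0.11],[0.001,-0.001,0.13],[0.001,-0.001,0.147],[0.001,-0.001,0.147],[0.001,-0.001,0.147]],"twist":[[0,0,0],[0,0,0],[0,0,0],[0,0,0],[0,0,0],[0,0,0],[0,0,0]]}' && python3 -m pendant '{"delta_pos":[[0,0,0],[0,0,0],[0,0,0],[0,0,0],[0,0,0],[0,0,0],[0,0,0]],"twist":[[0,0,0],[0,0,0],[0,0,0],[0,0,0],[0,0,0],[0,0,0],[0,0,0]]}' 1; python3 -c "
from h import *
to(S(-.172,0,.053),7.4)"
```

```text
time: 3.05
eef_pos: [0.624, 0.0853, 0.0544]
ee_rot: [-3.134, -0.199, -0.0]
force: [0.3, -0.4, 0.3]
width: 0.0468
time: 3.75
eef_pos: [0.6243, 0.0851, 0.0559]
ee_rot: [-3.134, -0.2, -0.002]
force: [-2.7, -0.9, 6.9]
width: 0.0079
delta [-0.1205 -0.0008  0.0027] z [ 0.001  0.001 -1.   ]
twist [-0.04 -0.07 -0.09]
```

```bash
python3 -m pendant '{"delta_pos":[[-0.005,0,0],[-0.012,0,0],[-0.022,0,0],[-0.032,0,0],[-0.042,0,0],[-0.052,0,0],[-0.062,0,0],[-0.072,0,0],[-0.082,0,0],[-0.092,0,0],[-0.1,0,0],[-0.106,0,0]],"twist":[[0,0,0],[0,0,0],[0,0,0],[0,0,0],[0,0,0],[0,0,0],[0,0,0],[0,0,0],[0,0,0],[0,0,0],[0,0,0],[0,0,0]]}'; python3 -c "
from h import *
to(S(-.172,0,.053),7.4)"
```

```text
time: 4.95
eef_pos: [0.5184, 0.0708, 0.0559]
ee_rot: [3.135, 0.201, 0.002]
force: [2.3, -5.4, -3.4]
width: 0.0076
delta [-0.0137 -0.0015  0.0029] z [ 0.001 -0.    -1.   ]
twist [ 0.03 -0.08 -0.07]
```

```bash
python3 -m pendant '{"delta_pos":[[-0.005,0,0],[-0.01,0,0],[-0.014,0,0],[-0.016,0,0],[-0.018,0,0],[-0.018,0,0],[-0.018,0,0],[-0.018,0,0]],"twist":[[0,0,0],[0,0,0],[0,0,0],[0,0,0],[0,0,0],[0,0,0],[0,0,0],[0,0,0]]}'; python3 -c "
from h import *
to(S(-.172,0,.053),7.4)"
```

```text
time: 5.75
eef_pos: [0.5053, 0.069, 0.056]
ee_rot: [3.135, 0.2, 0.016]
force: [12.9, 0.2, -17.2]
width: 0.0077
delta [-0.0005 -0.0017  0.003 ] z [ 0.01   0.001 -1.   ]
twist [ 0.04 -0.58 -0.1 ]
```

```bash
python3 -m pendant '{"delta_pos":[[0,0,0],[0,0,0],[0,0,0],[0,0,0],[0,0,0],[0,0,-0.03],[0,0,-0.07],[0,0,-0.11],[0,0,-0.15],[0,0,-0.18],[0,0,-0.18],[0,0,-0.18]],"twist":[[0,0,0],[0,0,0],[0,0,0],[0,0,0],[0,0,0],[0,0,0],[0,0,0],[0,0,0],[0,0,0],[0,0,0],[0,0,0],[0,0,0]]}' -0.1
python3 - <<'E'
from h import *
b=snap('top','t2')['image']
w=snap('wrist','w2')
cv2.imwrite('pics/c2.png',np.vstack([cv2.resize(b[125:237,190:355],(560,380),interpolation=cv2.INTER_CUBIC),w['image'][:220]]))
to(S(-.06,-.161,.23),-82.6)
E
```

```text
time: 6.95
eef_pos: [0.5035, 0.0689, 0.2365]
ee_rot: [3.135, 0.2, 0.018]
force: [0.0, -0.2, -0.7]
width: 0.0472
delta [0.1148 0.1594 0.0057] z [ 0.008  0.001 -1.   ]
twist [-0.33 -0.36 89.9 ]
```

View pics/c2.png

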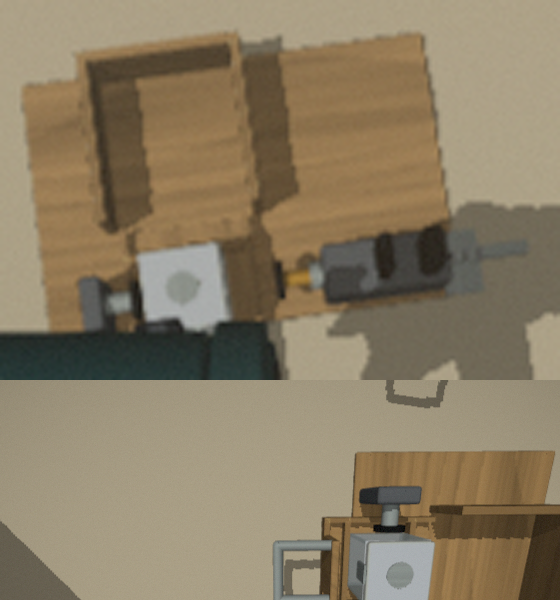

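```bash
python3 -m pendant '{"delta_pos":[[0.01,0.014,0],[0.02,0.028,0],[0.03,0.042,0],[0.04,0.056,0],[0.05,0.07,0],[0.06,0.084,0],[0.07,0.098,0],[0.08,0.112,0],[0.09,0.126,0],[0.1,0.14,0],[0.115,0.159,0.005],[0.115,0.159,0.005]],"twist":[[0,0,8],[0,0,16],[0,0,24],[0,0,32],[0,0,40],[0,0,48],[0,0,56],[0,0,64],[0,0,72],[0,0,80],[-0.3,-0.4,88],[-0.3,-0.4,90]]}' -0.32
python3 - <<'E'
from h import *
b=snap('top','t3')['image']
w=snap('wrist','w3')
cv2.imwrite('pics/w3.png',w['image'])
to(S(-.06,-.162,.2),-82.6)
E
```

```text
time: 8.25
eef_pos: [0.6374, -0.0762, 0.2278]
ee_rot: [2.351, -2.081, -0.004]
force: [0.5, 0.5, -0.1]
width: 0.0563
delta [ 0.0013 -0.0008  0.0282] z [-0.004  0.002 -1.   ]
twist [ 0.23  0.13 -0.16]
```

View pics/w3.png

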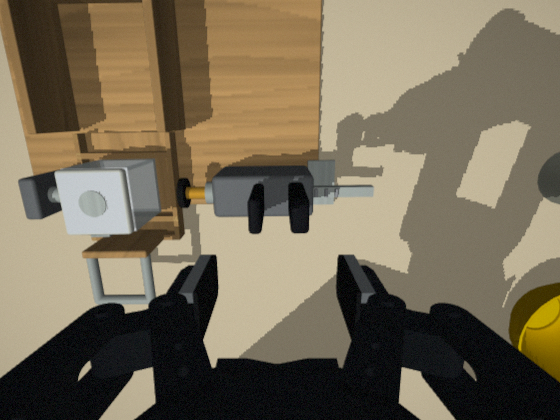

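Trigger (257,208) and handle (298,208) are centred between the pads; the wrist view also shows the pad (183,193), the plunger and the canister.

```bash
python3 -c "
from h import *
w=pickle.load(open('pics/w3.pkl','rb'))
for n,u,v,z in [('bar',123,299,.077),('trig front top',250,228,.142),('handle back top',308,226,.142),('padface',178,193,.056),('canTopR',130,233,.097),('canTopL',66,233,.097),('jawface',60,195,.056)]: print(n,wray(w,u,v,z))
to(S(-.06,-.162,.097),-82.6)
"; python3 -m pendant '{"delta_pos":[[0.001,-0.001,0.03],[0.001,-0.001,0.06],[0.001,-0.001,0.09],[0.001,-0.001,0.11],[0.001,-0.001,0.125],[0.001,-0.001,0.131],[0.001,-0.001,0.131],[0.001,-0.001,0.131]],"twist":[[0,0,0],[0,0,0],[0,0,0],[0,0,0],[0,0,0],[0,0,0],[0,0,0],[0,0,0]]}'
```

```text
bar [-169.2   -0.5]
trig front top [ -69.5 -140.2]
handle back top [ -68.2 -183.7]
padface [-62.1 -61.1]
canTopR [-89.4 -27.3]
canTopL [-89.1  30.7]
jawface [-63.4  57.8]
delta [ 0.0016 -0.0012  0.1312] z [-0.004  0.002 -1.   ]
twist [ 0.23  0.13 -0.16]
time: 9.15
eef_pos: [0.6369, -0.0752, 0.0979]
ee_rot: [2.357, -2.076, -0.005]
force: [0.0, 1.4, -0.2]
width: 0.0562
```

```bash
python3 -m pendant '{"delta_pos":[[0.005,0,0],[0.009,0,0],[0.013,0,0],[0.017,0,0],[0.021,0,0],[0.024,0,0],[0.024,0,0],[0.024,0,0]],"twist":[[0,0,0],[0,0,0],[0,0,0],[0,0,0],[0,0,0],[0,0,0],[0,0,0],[0,0,0]]}'
python3 - <<'E'
from h import *
w=snap('wrist','w4')
to(S(-.06,-.187,.097),-82.6)
E
```

```text
time: 9.95
eef_pos: [0.6408, -0.098, 0.0992]
ee_rot: [-2.356, 2.076, 0.005]
force: [-0.0, 5.0, 3.1]
width: 0.0565
delta [0.0023 0.0013 0.0021] z [-0.001  0.003 -1.   ]
twist [ 0.04  0.2  -0.16]
```

View pics/w4.png

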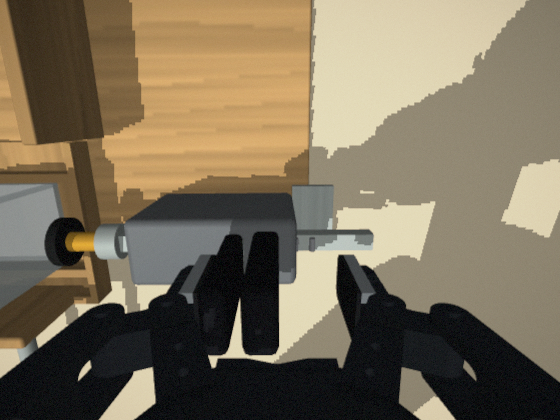

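Trigger is almost fully squeezed; the pad (front edge ~u=48) is now free in front of the canister. Finishing this stroke, then releasing.

```bash
python3 -m pendant '{"delta_pos":[[0.002,0.001,0.002],[0.004,0.001,0.002],[0.004,0.001,0.002]],"twist":[[0,0,0],[0,0,0],[0,0,0]]}'
python3 - <<'E'
from h import *
w=snap('wrist','w5')
print(wray(w,48,243,.056))
to(S(-.06,-.162,.097),-82.6)
E
```

```text
time: 10.3
eef_pos: [0.6411, -0.1008, 0.0985]
ee_rot: [-2.353, 2.074, 0.005]
force: [0.6, 7.6, 3.8]
width: 0.0564
[-62.4 -44.5]
delta [-0.0255  0.0014  0.0017] z [ 0.001  0.006 -1.   ]
twist [-0.1   0.31 -0.19]
```

```bash
python3 -m pendant '{"delta_pos":[[-0.006,0.001,0.002],[-0.012,0.001,0.002],[-0.018,0.001,0.002],[-0.0255,0.001,0.002],[-0.0255,0.001,0.002],[-0.0255,0.001,0.002]],"twist":[[0,0,0],[0,0,0],[0,0,0],[0,0,0],[0,0,0],[0,0,0]]}'
python3 - <<'E'
from h import *
w=snap('wrist','w6');a=pickle.load(open('pics/w5.pkl','rb'))
cv2.imwrite('pics/c6.png',np.hstack([a['image'][150:380,:380],w['image'][150:380,:380]]))
to(S(-.06,-.162,.097),-82.6)
E
```

```text
time: 10.95
eef_pos: [0.6369, -0.0755, 0.0966]
ee_rot: [-2.354, 2.074, 0.004]
force: [0.2, -0.7, -0.4]
width: 0.0567
delta [-0.0002  0.0004 -0.0004] z [ 0.001  0.005 -1.   ]
twist [-0.1   0.29 -0.17]
```

View pics/c6.png

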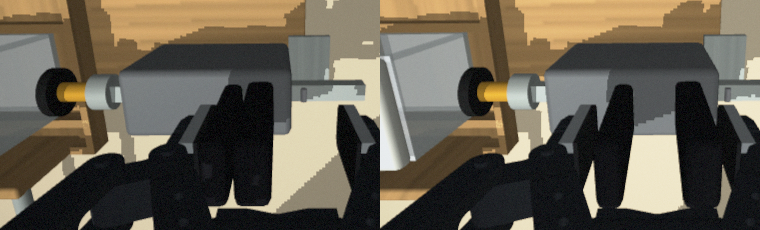

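```bash
python3 -m pendant '{"delta_pos":[[0.006,0,0],[0.012,0,0],[0.018,0,0],[0.024,0,0],[0.026,0,0],[0.026,0,0],[0.02,0,0],[0.013,0,0],[0.006,0,0],[0,0,0],[0,0,0],[0,0,0]],"twist":[[0,0,0],[0,0,0],[0,0,0],[0,0,0],[0,0,0],[0,0,0],[0,0,0],[0,0,0],[0,0,0],[0,0,0],[0,0,0],[0,0,0]]}'
python3 - <<'E'
from h import *
a=pickle.load(open('pics/w5.pkl','rb'));b=pickle.load(open('pics/w6.pkl','rb'))
print(wray(a,37,242,.056),wray(b,78,242,.056),wray(a,86,242,.056),wray(b,130,242,.056))
w=snap('wrist','w7');
cv2.imwrite('pics/c7.png',np.hstack([b['image'][150:380,:380],w['image'][150:380,:380]]))
to(S(-.06,-.162,.097),-82.6)
E
```

```text
time: 12.2
eef_pos: [0.6371, -0.0757, 0.0967]
ee_rot: [-2.354, 2.073, 0.003]
force: [0.5, 0.6, -0.0]
width: 0.0565
[-61.7 -37.8] [-62. -39.] [-61.7 -68.3] [-62. -71.]
delta [-0.0003  0.0006 -0.0003] z [ 0.001  0.005 -1.   ]
twist [-0.11  0.27 -0.15]
```

View pics/c7.png

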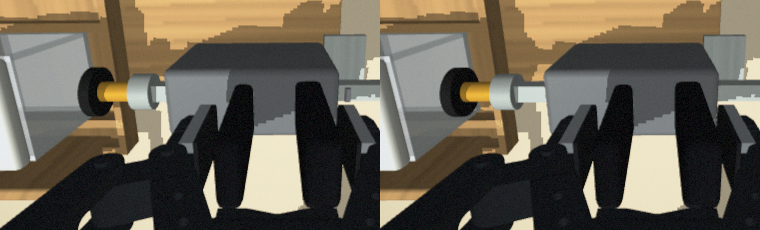

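```bash
cat >> h.py <<'E'
def brass(c):
    im=c['image'][215:265,:200];hs=cv2.cvtColor(im,cv2.COLOR_BGR2HSV)
    m=(hs[...,0]>12)&(hs[...,0]<28)&(hs[...,1]>185)&(hs[...,2]>90)
    r=[]
    for v in range(50):
        u=np.flatnonzero(m[v])
        if len(u)>3: r.append((v+215,u.min(),u.max(),len(u)))
    r=np.array(r)
    if len(r)==0: print('none');return
    k=r[len(r)//2-3:len(r)//2+4]; l,h,v=np.median(k[:,1])-.5,np.median(k[:,2])+.5,np.median(k[:,0])
    p,q=wray(c,l,v,.060),wray(c,h,v,.060); print('brass px',v,l,h,'pix',np.median(k[:,3]),'stand y',p[1],q[1],'len',(p-q)[1].round(1))
E
python3 -c "
from h import *
for n in ['w4','w5','w6','w7']: brass(pickle.load(open(f'pics/{n}.pkl','rb')))"
python3 -m pendant '{"delta_pos":[[0.006,0,0],[0.012,0,0],[0.018,0,0],[0.024,0,0],[0.026,0,0],[0.026,0,0]],"twist":[[0,0,0],[0,0,0],[0,0,0],[0,0,0],[0,0,0],[0,0,0]]}';python3 - <<'E'
from h import *
w=snap('wrist','w8');brass(w)
E
python3 -m pendant '{"delta_pos":[[-0.006,0,0],[-0.013,0,0],[-0.02,0,0],[-0.026,0,0],[-0.026,0,0],[-0.026,0,0]],"twist":[[0,0,0],[0,0,0],[0,0,0],[0,0,0],[0,0,0],[0,0,0]]}';python3 - <<'E'
from h import *
a=pickle.load(open('pics/w8.pkl','rb'))
w=snap('wrist','w9');brass(w)
to(S(-.06,-.162,.097),-82.6)
cv2.imwrite('pics/c9.png',np.hstack([a['image'][150:380,:380],w['image'][150:380,:380]]))
E
```

```text
brass px 242.0 65.5 92.5 pix 26.0 stand y -55.4 -71.8 len 16.4
brass px 242.0 56.5 83.5 pix 26.0 stand y -52.9 -69.4 len 16.5
brass px 242.0 96.5 125.5 pix 25.0 stand y -52.8 -70.3 len 17.5
brass px 242.0 79.5 108.5 pix 28.0 stand y -42.8 -60.2 len 17.4
time: 12.85
eef_pos: [0.6404, -0.1009, 0.0965]
ee_rot: [-2.351, 2.074, 0.007]
force: [0.7, 6.5, 0.6]
width: 0.0564
brass px 243.0 20.5 47.5 pix 25.0 stand y -32.2 -48.5 len 16.3
time: 13.5
eef_pos: [0.6373, -0.0751, 0.0968]
ee_rot: [-2.352, 2.073, 0.006]
force: [0.4, 0.3, -0.6]
width: 0.0563
brass px 242.0 64.5 92.5 pix 23.0 stand y -32.8 -49.7 len 16.9
delta [ 0.0003  0.0008 -0.0002] z [ 0.001  0.007 -1.   ]
twist [-0.13  0.38 -0.19]
```

View pics/c9.png

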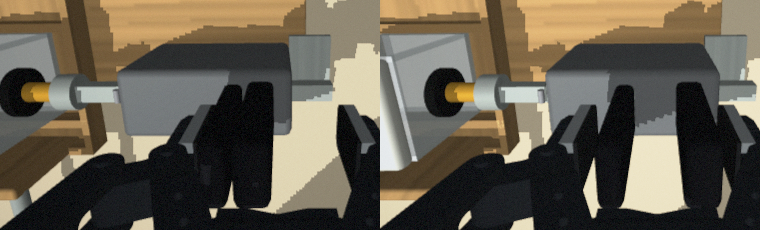

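```bash
python3 -m pendant '{"delta_pos":[[0.005,0,0],[0.01,0,0],[0.014,0,0],[0.017,0,0],[0.02,0,0],[0.022,0,0],[0.024,0,0],[0.026,0,0],[0.026,0,0],[0.026,0,0]],"twist":[[0,0,0],[0,0,0],[0,0,0],[0,0,0],[0,0,0],[0,0,0],[0,0,0],[0,0,0],[0,0,0],[0,0,0]]}';python3 - <<'E'
from h import *
w=snap('wrist','w10');brass(w);t=snap('top','t10')
to(S(-.06,-.162,.097),-82.6)
a=cv2.resize(w['image'][180:300,:280],(780,334),interpolation=cv2.INTER_CUBIC)
b=cv2.resize(t['image'][150:215,190:350],(640,260),interpolation=cv2.INTER_CUBIC)
cv2.imwrite('pics/c10.png',np.vstack([a,np.pad(b,((0,0),(0,140),(0,0)))]))
E
```

```text
time: 14.55
eef_pos: [0.6405, -0.0997, 0.0967]
ee_rot: [-2.35, 2.073, 0.008]
force: [-0.9, 7.6, 2.7]
width: 0.0564
brass px 243.0 13.5 34.5 pix 19.0 stand y -26.4 -39.1 len 12.7
delta [-0.0243  0.0009 -0.    ] z [ 0.001  0.01  -1.   ]
twist [-0.14  0.53 -0.22]
```

View pics/c10.png

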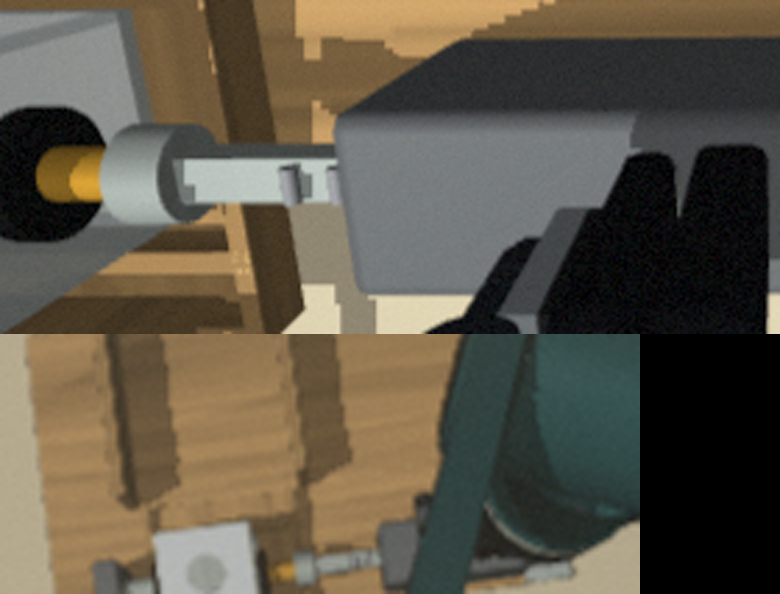

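Plunger is about 3.6 mm in (16.3→12.7 mm of brass visible). Releasing for a fifth, partial stroke, measuring as it goes.

```bash
python3 -m pendant '{"delta_pos":[[-0.006,0.001,0],[-0.013,0.001,0],[-0.019,0.001,0],[-0.024,0.001,0],[-0.0245,0.001,0],[-0.0245,0.001,0]],"twist":[[0,0.5,0],[0,0.5,0],[0,0.5,0],[0,0.5,0],[0,0.5,0],[0,0.5,0]]}';python3 - <<'E'
from h import *
brass(snap('wrist','w11'));to(S(-.06,-.162,.097),-82.6)
E
python3 -m pendant '{"delta_pos":[[0.005,0,0],[0.01,0,0],[0.013,0,0],[0.015,0,0],[0.017,0,0],[0.017,0,0],[0.017,0,0]],"twist":[[0,0,0],[0,0,0],[0,0,0],[0,0,0],[0,0,0],[0,0,0],[0,0,0]]}';python3 - <<'E'
from h import *
brass(snap('wrist','w12'))
E
```

```text
time: 15.25
eef_pos: [0.6365, -0.0755, 0.0969]
ee_rot: [-2.355, 2.076, -0.002]
force: [-0.4, -0.4, 1.0]
width: 0.0566
brass px 242.0 51.5 75.5 pix 21.0 stand y -26.1 -40.5 len 14.4
delta [-0.     -0.0001 -0.0001] z [ 0.002  0.001 -1.   ]
twist [-0.14  0.02 -0.22]
time: 16.0
eef_pos: [0.6385, -0.0911, 0.0968]
ee_rot: [-2.353, 2.076, 0.001]
force: [-0.3, 8.3, 1.4]
width: 0.0565
brass px 242.0 25.5 43.5 pix 13.0 stand y -25.9 -36.7 len 10.8
```

```bash
python3 -m pendant '{"delta_pos":[[0.001,0,0],[0.002,0,0],[0.003,0,0],[0.0035,0,0],[0.0035,0,0],[0.0035,0,0]],"twist":[[0,0,0],[0,0,0],[0,0,0],[0,0,0],[0,0,0],[0,0,0]]}';python3 - <<'E'
from h import *
w=snap('wrist','w13');brass(w)
cv2.imwrite('pics/c13.png',cv2.resize(w['image'][180:300,:280],(780,334),interpolation=cv2.INTER_CUBIC))
E
```

```text
time: 16.65
eef_pos: [0.6387, -0.0926, 0.0968]
ee_rot: [-2.35, 2.075, 0.005]
force: [0.4, 8.2, 1.3]
width: 0.0564
brass px 242.0 23.5 39.5 pix 13.0 stand y -25.7 -35.3 len 9.6
```

View pics/c13.png

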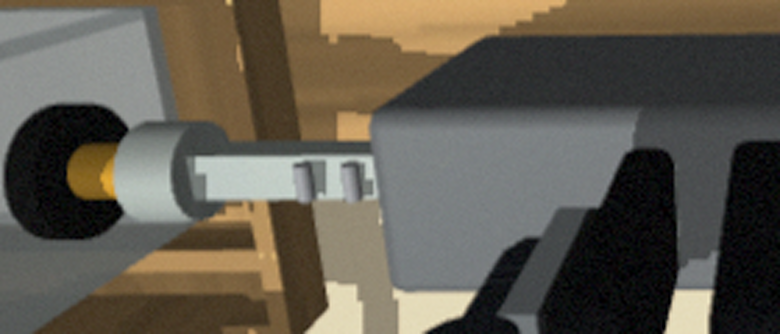

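```bash
python3 -m pendant '{"delta_pos":[[0.001,0,0],[0.002,0,0],[0.003,0,0],[0.004,0,0],[0.004,0,0],[0.004,0,0]],"twist":[[0,0,0],[0,0,0],[0,0,0],[0,0,0],[0,0,0],[0,0,0]]}';python3 - <<'E'
from h import *
w=snap('wrist','w14');brass(w)
E
```

```text
time: 17.3
eef_pos: [0.6389, -0.0945, 0.0967]
ee_rot: [-2.348, 2.075, 0.01]
force: [0.9, 9.8, 1.9]
width: 0.0564
brass px 242.0 21.5 34.5 pix 10.0 stand y -25.8 -33.7 len 7.9
```

Two independent readings agree at about 9 mm. Checking that it stays put over a second before handing in.

```bash
python3 -m pendant '{"delta_pos":[[0.0025,0,0],[0.0025,0,0],[0.0025,0,0],[0.0025,0,0],[0.0025,0,0],[0.0025,0,0],[0.0025,0,0],[0.0025,0,0]],"twist":[[0,0,0],[0,0,0],[0,0,0],[0,0,0],[0,0,0],[0,0,0],[0,0,0],[0,0,0]]}';python3 - <<'E'
from h import *
w=snap('wrist','w15');brass(w);t=snap('top','t15');s=snap('scene','s15')
brass(snap('wrist','w16'))
a=cv2.resize(s['image'][170:310,190:330],(400,400),interpolation=cv2.INTER_CUBIC)
b=cv2.resize(t['image'][140:230,190:290],(400,360),interpolation=cv2.INTER_CUBIC)
cv2.imwrite('pics/c15.png',np.hstack([a,np.pad(b,((0,40),(0,0),(0,0)))]))
E
```

```text
time: 18.15
eef_pos: [0.6389, -0.0947, 0.0966]
ee_rot: [-2.345, 2.074, 0.015]
force: [0.7, 11.0, 0.6]
width: 0.0562
brass px 241.0 22.5 34.5 pix 9.0 stand y -26.2 -33.5 len 7.3
brass px 241.0 22.5 34.5 pix 10.0 stand y -26.2 -33.5 len 7.3
```

View pics/c15.png

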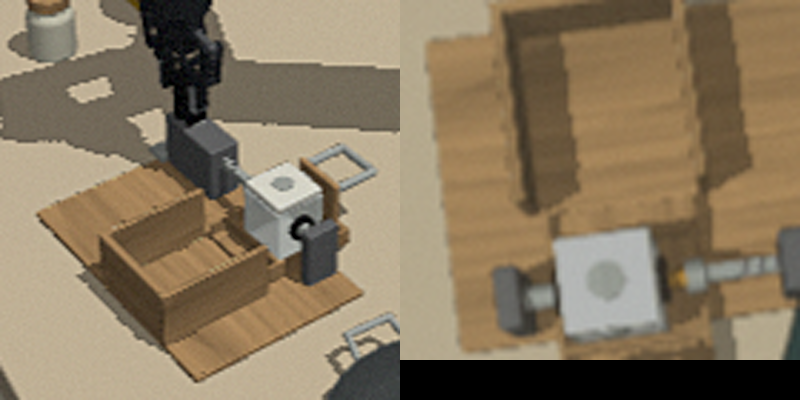

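The canister is upright between the two pads, the tray is out, and the plunger is steady at about 9–9.5 mm, with 11 N on the trigger. I'm handing it in.

```bash
python3 -c "
from h import *
print(manip.finish_job());print(manip.read_state()['force'])"
```

```text
the job is handed in; nothing more can be done
None
the job is handed in; nothing more can be done
```

The job is handed in with the canister clamped and the trigger still held; no verdict was reported. I pulled the tray out to its stop, then pumped the trigger with four full strokes and one partial one, using the arm with the gripper at a fixed 56 mm opening.

My last checks, taken just before handing in at about 18 s of the 67 s allowed:

- **Plunger:** it was pushed in about 9–9.5 mm by camera measurement, within the 5.5–13 mm window. The reading was the same in the last two pictures.
- **Trigger:** the wrist force was about 11 N, so the fingers were still squeezing it.
- **Canister:** it stood upright against the fixed jaw. The force on the jaw was not measured directly; from the spring it should be about 4.5 N.
- **Tray:** the gripper moved about 120 mm and felt the stop at about 13 N. The wrist picture gave about 118 mm, which agrees within measuring error.
- **Pan, bowl and jar:** I did not measure their positions at the end. The arm did not go near them.

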